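# Steady cactus pot up the ramp

## Task

One of the two green cactus pots has a chipped foot and rocks when its saucer rim is pressed down at the white dot; the other stands steady. Press the rims at the dots until you have seen the chipped one rock, and leave that one about where it stands. Then slide the steady one, pushing and not lifting it, up the little ramp into the middle of the turntable, upright within the ring marked there, without disturbing the other things.

Things in the scene. Friction and masses are not known exactly. Their poses are not given: they have to be found in the camera images.
- ramp: Fixed dark teak ramp joined to the turntable's stand. Origin: middle of the ramp's foot line, at desk height. Local +y points up the ramp to the turntable, z up. It is 130 mm wide, starts flush with the desk at local y = 0 and rises evenly to 16 mm at local y = 105 mm (about 9 degrees), where it meets the turntable's edge.
- turntable_centre (a point): Centre of the white plastic turntable's top surface (240 mm diameter disc, top 15 mm above the desk), 226 mm from the ramp's origin along the ramp's +y. A thin grey ring of 126 mm diameter marks the middle. The disc can spin about its vertical axis, with light friction (0.05 N m).
- pot_a: Green ceramic cactus pot A with its drip saucer in one piece; both look the same. Saucer 108 mm across (too wide to grasp), its flat rim's top 16 mm high; foot under it 92 mm across; the pot on it 62 mm across and 50 mm high; a globe cactus tops out at 77 mm; 0.3 to 0.5 kg. Origin: centre of the underside, z up; the white dot is at local +x. One of the two is chipped: see its dot.
- pot_b: Green ceramic cactus pot B with its drip saucer in one piece; both look the same. Saucer 108 mm across (too wide to grasp), its flat rim's top 16 mm high; foot under it 92 mm across; the pot on it 62 mm across and 50 mm high; a globe cactus tops out at 77 mm; 0.3 to 0.5 kg. Origin: centre of the underside, z up; the white dot is at local +x. One of the two is chipped: see its dot.
- pot_a_dot (a point): White glaze dot on top of pot A's saucer rim, 48 mm from the pot's axis, 16 mm high. The chipped pot lacks the foot under its dot: it stands level alone, but pressed down at the dot (about 2 to 3 N) it tips 0.13 rad that way, the rim there sinking 4 to 5 mm, and falls back when let go. The other pot, pressed at its dot, does not move.
- pot_b_dot (a point): White glaze dot on top of pot B's saucer rim, 48 mm from the pot's axis, 16 mm high. The chipped pot lacks the foot under its dot: it stands level alone, but pressed down at the dot (about 2 to 3 N) it tips 0.13 rad that way, the rim there sinking 4 to 5 mm, and falls back when let go. The other pot, pressed at its dot, does not move.
- tumbler: Stainless steel tumbler with closed black screw lid, 78 mm diameter, 178 mm tall, standing to the right of the pots. Origin: centre of underside. Bystander.
- webcam: Matte black folded webcam, 55 x 95 x 39 mm. Origin: centre of underside. Bystander.
Mind the look-alikes: they are no part of the job. What is shaped like the pot_b but orange or red is not meant. What is shaped like the pot_a but blue is not meant.

How it is judged:
By the outcome, as a careful person would: the job done as asked, in the order asked, and still so for the second after the job is handed in, with the robot touching nothing.
It also fails if it takes over 72 s, if anything falls off the work surface, if the arm or the gripper's body presses on something with over 40 N, if the wrist force passes 120 N, or if a joint passes its speed limit or range.

## Robot

A 6-joint arm with a two-finger parallel gripper is mounted at the origin on the work surface. World frame = base frame: x ahead of the robot, y to its left, z up, the work surface at z = 0. Lengths are in m, angles in rad, forces in N, time in s.
With the tool pointing down it reaches from about 0.2 to 0.875 m from the base axis. Payload 3.4 kg.
Tool frame: the origin (TCP) lies between the finger pads; the fingertips stand 25 mm ahead of it and the grasp point (between the pads) lies 6 mm ahead of it (r.nose_length is the z of the fingertips in the tool frame, in m); z points along the fingers, x is the direction in which the jaws open and shut, and the axes are right-handed (so a half turn about z gives the same grasp; the last joint's range is limited). The gripper opens to 94 mm and grips with 3 to 60 N. Pads are 16 mm wide; open, the fingers measure 119 mm over their backs; the gripper's body (75 mm by 177 mm) begins 78 mm behind the grasp point.
Start: joints at [1.102, 0.276, 1.505, -0, 1.361, -0.121], TCP at [0.196, 0.541, 0.192] pointing down, gripper open.
Joint ranges: [-2.89, 2.89], [-0.75, 2.08], [0.22, 2.7], [-1.18, 4.32], [0.11, 2.71], [-2.7, 2.7]. Speed limits (rad/s): [2.57, 2.57, 3.14, 3.14, 3.14, 3.14].

## Interface

Orientations are given as a unit quaternion [w, x, y, z].
In Python, from plant import r, gripper_to, inverse_kinematics, vision, models, telemetry gives the robot as it stands. Calls block until the motion is done:
- r.move_to(position, orientation): joint-space move of the TCP to a pose.
- r.move_l(position, rot=None, vel=0.15, guard=None): straight line of the TCP; rot=None keeps the orientation; vel is the mean speed in m/s. With guard (N) it stops when the force on the tool has changed by that much, and returns True; else False.
- r.movej(angles): joint-space move.
- gripper_to(opening, f_grip=None): finger opening in m; f_grip is the grip in N (None keeps the last); returns when the fingers have stopped.
- r.hold(seconds).
- inverse_kinematics(position, orientation): joint angles nearest the present ones, or None.
- vision.snapshot(name): name is "scene" or "side" or "wrist"; returns the picture (400x640x3 uint8, red, green, blue); there is no depth.
- vision.get_calibration(name): a dict with "fx", "fy", "cx", "cy" (pixels), "position" and "orientation" of the camera in the world. Camera axes: x right, y down, z forward; pixel columns grow to the right and rows downward; lengths in m; the calibration is good to about 2 mm. A picture is of the moment at which its call begins: read the wrist's pose just before it. get_calibration takes no time and is no camera call; for the wrist camera it gives the pose at the moment of the call.
A pose or a line that the arm cannot do raises r.PlanningError and nothing moves.
- r.sign_off(): hands the job in, once; it reports no verdict.
Trained networks look in the newest picture that a camera, given by its name, has taken for a name from the list of things; names that differ only in an ending like _2 or _b are one class to them, and where a whole thing is asked for, a point or a joint stands for the part that bears it (a point fixed in the world has none). Each returns a list of dicts, best first, with "score" (0 to 1); they miss things now and then, are a little off and sometimes report something else, mostly with a low value. They report only what shows in the picture. A call takes as long as a camera call. They do not tell look-alikes from the thing itself.
- models.boxes_of(thing, camera): "at" ([x, y, z] in m, in world coordinates, good to about 4 mm: the middle of the surface that is visible of it).
- models.regions_of(thing, camera): "pixels" (400x640 bool, what is visible of it).
- models.mark_of(thing, camera): "at" ([x, y, z] in m, in world coordinates, good to about 4 mm: a listed point, or the origin of a listed thing).
Readings, each from a call of its own:
- telemetry.current_t(): time.
- telemetry.current_joints(): joint angles.
- telemetry.current_dq(): joint speeds.
- telemetry.current_joint_efforts(): joint torques, N m.
- telemetry.current_ee_pos(): TCP position.
- telemetry.current_tool_rot(): TCP orientation.
- telemetry.current_wrist_force(): force on the tool from outside, world axes, zero at the start.
- telemetry.current_torque(): the same for the moment, N m.
- telemetry.current_opening(): finger opening in m.
Only numpy, scipy, OpenCV 4.12 (cv2) and the standard library are available. Lean on these libraries where they do the work, as an engineer would, in place of code of your own. Each camera call takes 0.05 s, during which the arm holds its last target. There are 200 camera calls.

## Working session

There is one attempt and no reset: what is moved stays moved. The work goes in short steps, each a Python script; the robot and the scene stay as the last script left them, time stands still between calls to the robot, and variables do not carry over. Pictures are saved under pics/ and viewed, about 8 in all and at most 12, crops included, and the job is handed in when it is done.

```bash
ls; mkdir -p pics
python3 - <<'E'
from plant import r, vision, models, telemetry
import cv2
for c in ("scene","side"):
    im=vision.snapshot(c); cv2.imwrite(f"pics/{c}0.png",im[:,:,::-1])
    k=vision.get_calibration(c); print(c,k)
    for t in ["pot_a","pot_a_dot","ramp","turntable_centre","tumbler","webcam"]:
        print(t,[( [round(float(v),3) for v in d["at"]],round(d["score"],2)) for d in models.mark_of(t,c)])
print(telemetry.current_t(), r.nose_length)
E
```

```text
pics
scene {'fx': 405.80119188965136, 'fy': 405.80119188965136, 'cx': 319.9720791550961, 'cy': 196.87616486103357, 'position': array([1.34013914, 0.37023484, 0.71857064]), 'orientation': array([-0.21931967,  0.42483761,  0.78373319, -0.39645199])}
pot_a [([0.289, -0.209, -0.004], 0.94), ([0.645, -0.248, -0.0], 0.77), ([0.436, -0.369, -0.0], 0.72), ([0.669, -0.452, -0.001], 0.64)]
pot_a_dot [([0.693, -0.238, 0.014], 0.8), ([0.693, -0.412, 0.021], 0.58)]
ramp [([0.561, 0.041, 0.003], 0.94)]
turntable_centre [([0.588, 0.256, 0.014], 0.89), ([0.56, 0.041, 0.001], 0.59)]
tumbler [([0.511, -0.532, 0.0], 0.56)]
webcam [([0.766, 0.021, -0.003], 0.69)]
side {'fx': 370.125940102003, 'fy': 370.125940102003, 'cx': 319.09658065509643, 'cy': 200.78196423591936, 'position': array([0.48682304, 0.69378233, 0.64548751]), 'orientation': array([ 0.017851  , -0.02638761,  0.89465149, -0.44562736])}
pot_a [([0.29, -0.216, 0.002], 0.93), ([0.661, -0.445, -0.003], 0.91), ([0.646, -0.244, -0.0], 0.87), ([0.453, -0.212, -0.0], 0.87), ([0.435, -0.367, -0.005], 0.79)]
pot_a_dot [([0.699, -0.41, 0.015], 0.97), ([0.694, -0.241, 0.015], 0.74)]
ramp [([0.554, 0.035, 0.003], 0.73), ([0.767, 0.019, -0.0], 0.7)]
turntable_centre [([0.589, 0.257, 0.011], 0.8), ([0.462, -0.264, 0.013], 0.28)]
tumbler [([0.509, -0.532, 0.003], 0.85)]
webcam [([0.765, 0.025, 0.002], 0.66), ([0.452, -0.214, -0.003], 0.53)]
0.7 0.025
```

View pics/scene0.png

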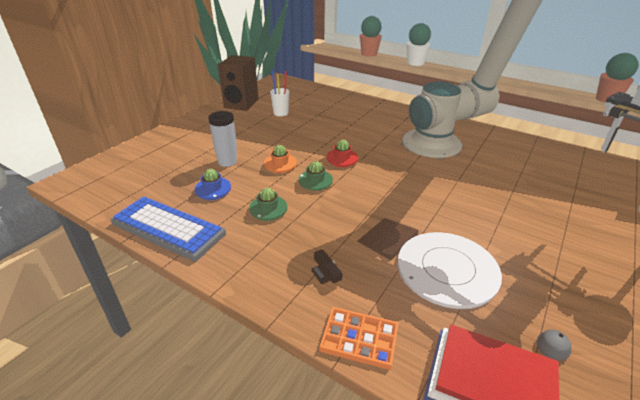

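View pics/side0.png

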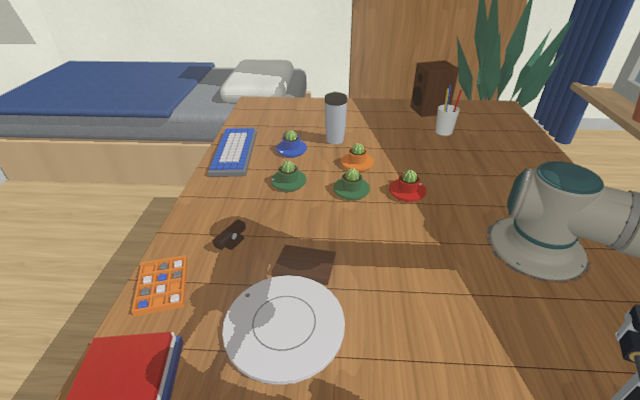

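The scene view shows green pots at (268,205) and (316,176). Blue is at (212,186), orange at (280,158) and red at (343,153). The ramp is at (388,238) and the disc at (450,268). In the world frame that puts the green pots near (0.645,-0.246) and (0.453,-0.212). Next I'll look at them from above with the wrist camera.

```bash
cat > h.py <<'E'
from plant import r, gripper_to, inverse_kinematics, vision, models, telemetry
import numpy as np, cv2
from scipy.spatial.transform import Rotation as R
def q(yaw):  # tool down, tool x (jaw axis) at world yaw, wrapped to half turn
    o=(R.from_euler('z',yaw)*R.from_euler('x',np.pi)).as_quat(); return np.array([o[3],o[0],o[1],o[2]])
def cam(k):
    o=k['orientation']; return R.from_quat([o[1],o[2],o[3],o[0]]).as_matrix()
def ray(k,uv,z):
    d=cam(k)@np.array([(uv[0]-k['cx'])/k['fx'],(uv[1]-k['cy'])/k['fy'],1]); p=k['position']
    return p+d*(z-p[2])/d[2]
def proj(k,P):
    c=cam(k).T@(np.array(P)-k['position']); return np.array([c[0]/c[2]*k['fx']+k['cx'],c[1]/c[2]*k['fy']+k['cy']])
def marks(t,c):
    return [([round(float(v),4) for v in d["at"]],round(d["score"],2)) for d in models.mark_of(t,c)]
E
python3 - <<'E'
from h import *
t=telemetry
o=t.current_tool_rot(); Rm=R.from_quat([o[1],o[2],o[3],o[0]]).as_matrix(); k=vision.get_calibration("wrist")
print("tool x",Rm[:,0],"cam in tool",Rm.T@(k['position']-t.current_ee_pos()),"cam fwd in tool",Rm.T@cam(k)[:,2])
off=(k['position']-t.current_ee_pos())
gripper_to(0.0)
yaw=0.0
def look(x,y,z,tag):
    r.move_to([x,y,z],q(yaw))
    k=vision.get_calibration("wrist"); im=vision.snapshot("wrist"); cv2.imwrite(f"pics/w_{tag}.png",im[:,:,::-1])
    print(tag,k['position'],cam(k)[:,2],t.current_t()); np.save(f"k_{tag}.npy",k)
    for n in ["pot_a","pot_a_dot","ramp","turntable_centre"]: print(n,marks(n,"wrist"))
look(0.56,0.1,0.40,"ramp")
look(0.52,-0.2,0.33,"pots")
E
```

```text
tool x [3.40820717e-01 9.40128305e-01 9.57686710e-05] cam in tool [ 0.00094763 -0.08347372 -0.1929984 ] cam fwd in tool [-5.17460144e-04  2.84885461e-01  9.58561425e-01]
ramp [0.55991037 0.18511911 0.59264944] [-4.74143496e-04 -2.85204141e-01 -9.58466678e-01] 4.3417
pot_a [([0.4559, -0.2146, -0.0024], 0.79), ([0.287, -0.2084, -0.0014], 0.79)]
pot_a_dot []
ramp [([0.5587, 0.0326, -0.0032], 0.74)]
turntable_centre [([0.5913, 0.2597, 0.0104], 0.81)]
pots [ 0.52042659 -0.11496149  0.52346395] [ 0.00113779 -0.28515064 -0.95848204] 5.775
pot_a [([0.2886, -0.2126, 0.001], 0.91), ([0.435, -0.3685, -0.0006], 0.86), ([0.4583, -0.2149, -0.0006], 0.75), ([0.7617, 0.0208, 0.0027], 0.74), ([0.6463, -0.2478, -0.0019], 0.63)]
pot_a_dot [([0.6926, -0.2414, 0.015], 0.94), ([0.6967, -0.4137, 0.0169], 0.63)]
ramp [([0.5585, 0.0341, -0.0003], 0.66)]
turntable_centre []
```

Run:
```python
import cv2,numpy as np
a=cv2.imread("pics/w_pots.png");b=cv2.imread("pics/w_ramp.png")
cv2.imwrite("pics/w_both.png",cv2.resize(np.vstack([a[:,:],b]),(480,600),interpolation=cv2.INTER_AREA))
```

```text
(no output)
```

View pics/w_pots.png

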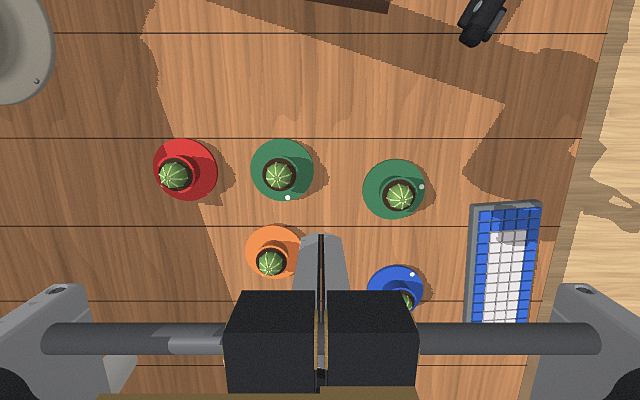

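View pics/w_ramp.png

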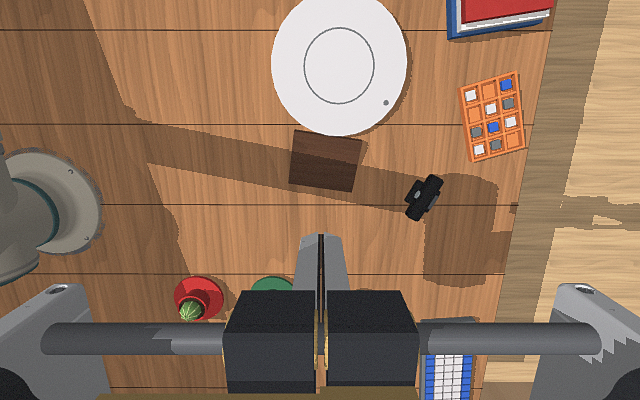

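The wrist view shows the left green pot centred near (282,170) with its dot at (287,197), and the right one near (394,188) with its dot at (421,187). In the second picture the ramp foot line runs from (290,183) to (353,192), and the ring centre is at about (339,65). I'll turn these into positions.

Run:
```python
from h import *
k=np.load("k_pots.npy",allow_pickle=True).item(); im=cv2.imread("pics/w_pots.png")
hsv=cv2.cvtColor(im,cv2.COLOR_BGR2HSV)
m=cv2.inRange(hsv,(60,80,30),(90,255,255)); 
for c in cv2.findContours(m,cv2.RETR_EXTERNAL,cv2.CHAIN_APPROX_NONE)[0]:
    if cv2.contourArea(c)>1000:
        P=np.array([ray(k,p,0.016)[:2] for p in cv2.convexHull(c)[:,0].astype(float)],np.float32)
        print("pot",cv2.minEnclosingCircle(P), cv2.fitEllipse(P))
w=cv2.inRange(hsv,(0,0,190),(180,60,255)); 
n,_,s,ce=cv2.connectedComponentsWithStats(w)
for i in range(1,n):
    if 6<s[i,4]<80 and 200<ce[i][0]<450: print("dot",ce[i],ray(k,ce[i],0.016)[:2],s[i,4])
k=np.load("k_ramp.npy",allow_pickle=True).item(); im=cv2.imread("pics/w_ramp.png"); hsv=cv2.cvtColor(im,cv2.COLOR_BGR2HSV)
a,b=ray(k,(289.5,183),0),ray(k,(353,192),0); print("ramp foot",a,b,(a+b)/2,np.linalg.norm(b-a))
a2,b2=ray(k,(296,130),.016),ray(k,(367,140),.016); print("top",(a2+b2)/2,np.linalg.norm(b2-a2))
w=cv2.inRange(hsv,(0,0,150),(180,30,255))
c=max(cv2.findContours(w,cv2.RETR_EXTERNAL,cv2.CHAIN_APPROX_NONE)[0],key=cv2.contourArea)
P=np.array([ray(k,p,0.015)[:2] for p in cv2.convexHull(c)[:,0].astype(float) if p[1]>2],np.float32)
A=np.c_[2*P,np.ones(len(P))]; s=np.linalg.lstsq(A,(P**2).sum(1),rcond=None)[0]; print("disc",s[:2],np.sqrt(s[2]+s[0]**2+s[1]**2))
```

```text
pot ((0.6470665335655212, -0.2459457665681839), 0.054271865636110306) ((0.6469545364379883, -0.24596664309501648), (0.10650608688592911, 0.10815847665071487), 47.24923324584961)
pot ((0.4546341598033905, -0.21216708421707153), 0.053951945155858994) ((0.45480093359947205, -0.21222609281539917), (0.10612156987190247, 0.1073545441031456), 143.5343780517578)
dot [421.42857143 186.42857143] [ 0.69533833 -0.24025191] 14
dot [287.09090909 197.09090909] [ 0.46264594 -0.2596821 ] 22
dot [411.57142857 274.        ] [ 0.69315693 -0.41043293] 14
ramp foot [0.49713053 0.04547115 0.        ] [0.62543044 0.02703732 0.        ] [0.56128048 0.03625423 0.        ] 0.1296174135489774
top [0.58017133 0.1414243  0.016     ] 0.13418862156616815
disc [0.59069841 0.25962242] 0.11899722681342921
```

Run:
```python
from h import *
t=telemetry; T=r.nose_length
def press(c,d,tag):
    c,d=np.array(c),np.array(d); u=(d-c)/np.linalg.norm(d-c); p=c+0.048*u
    yaw=np.arctan2(u[1],u[0])+np.pi/2; yaw=(yaw+np.pi/2)%np.pi-np.pi/2
    r.move_to([*p,0.14],q(yaw)); r.move_l([*p,0.024+T],vel=0.15); r.hold(0.2)
    f0=t.current_wrist_force()[2]; a=vision.snapshot("side"); L=[]
    for g in (0.8,2,3.5,6):
        hit=r.move_l([*p,0.008+T],vel=0.015,guard=g); 
        L.append((g,hit,round((t.current_ee_pos()[2]-T)*1e3,2),round(t.current_wrist_force()[2]-f0,2)))
        if not hit or abs(L[-1][3])>5.5: break
    b=vision.snapshot("side"); 
    r.move_l([*p,0.03+T],vel=0.1); r.hold(.1); e=vision.snapshot("side")
    for n,im in zip("abe",(a,b,e)): cv2.imwrite(f"pics/press{tag}{n}.png",im[:,:,::-1])
    print(tag,L,t.current_t()); r.move_l([*p,0.14],vel=.25)
press((0.6470,-0.2460),(0.6953,-0.2402),"A")
press((0.4547,-0.2122),(0.4626,-0.2597),"B")
```

```text
A [(0.8, False, np.float64(8.16), np.float64(-0.55))] 10.125
B [(0.8, False, np.float64(8.1), np.float64(0.38))] 15.0167
```

Run:
```python
import cv2,numpy as np
f=lambda n:cv2.resize(cv2.imread(f"pics/press{n}.png")[110:230,250:410],(400,300),interpolation=cv2.INTER_CUBIC)
cv2.imwrite("pics/pp.png",np.vstack([np.hstack([f("Aa"),f("Ab")]),np.hstack([f("Bb"),f("Be")])]))
```

```text
(no output)
```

View pics/pp.png

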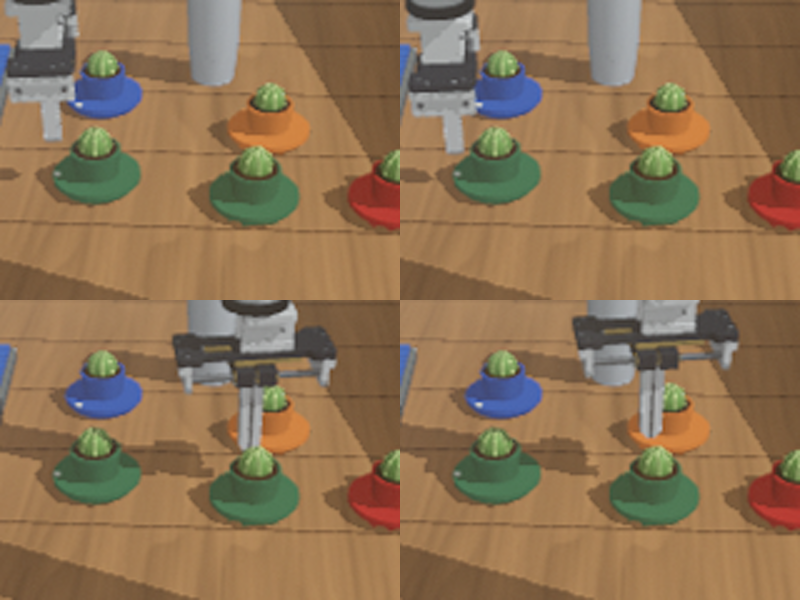

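The tips came down behind the pots instead of on the dots: in the A-press crop the tip is at (453,150) and the dot at (483,173). I'll compare the commanded pose with what the camera shows.

Run:
```python
from h import *
k=vision.get_calibration("side")
print("ee",telemetry.current_ee_pos(),telemetry.current_tool_rot(),telemetry.current_opening(), telemetry.current_joints())
for P in [(0.6953,-0.2402,.016),(0.6953,-0.2402,.008),(0.4626,-0.2597,.016),(0.6470,-0.2460,0.016),(0.4547,-0.2122,.016)]: print(P,proj(k,P))
print("tipA seen at",ray(k,(271,170),.008),"tipB",ray(k,(250+249/2.5,110+148/2.5),.008),"z=.05",ray(k,(271,170),.05))
k=vision.get_calibration("scene")
print([proj(k,P) for P in [(0.6953,-0.2402,.016),(0.4626,-0.2597,.016),(0.4626,-0.2597,.14-.025)]])
cv2.imwrite("pics/sc1.png",vision.snapshot("scene")[60:260,130:450,::-1].repeat(2,0).repeat(2,1))
```

```text
ee [ 0.46245831 -0.25945999  0.13995774] [7.68197727e-05 9.96606842e-01 8.23091140e-02 8.24512268e-05] 0.0006135786010327145 [-6.42532299e-01  2.44233184e-01  1.68401373e+00 -6.04366189e-06
  1.21312042e+00 -8.07334857e-01]
(0.6953, -0.2402, 0.016) [272.18353367 179.33478727]
(0.6953, -0.2402, 0.008) [272.40379801 181.50025432]
(0.4626, -0.2597, 0.016) [348.28232982 177.93802215]
(0.647, -0.246, 0.016) [288.08201816 178.72774381]
(0.4547, -0.2122, 0.016) [350.94436501 186.84858922]
tipA seen at [ 0.71065564 -0.30557574  0.008     ] tipB [ 0.4580748  -0.32298741  0.008     ] z=.05 [ 0.69590873 -0.23973439  0.05      ]
[array([259.2141181 , 215.75904048]), array([301.80657362, 175.16602458]), array([301.16929503, 147.68816324])]
```

View pics/sc1.png

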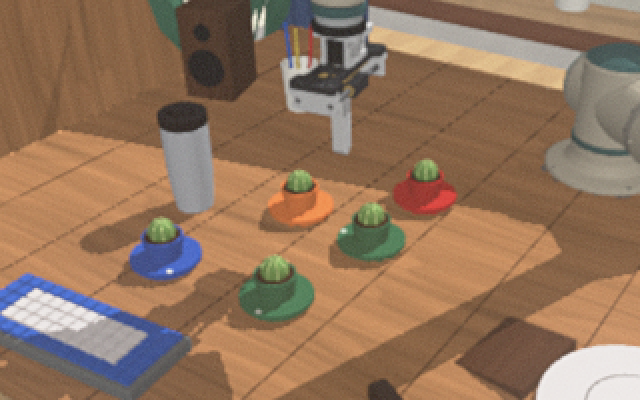

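The tool's position in x and y is right, but both fixed cameras put the fingertip about 42 mm higher than the nominal nose length gives. So neither rim was touched. I'll probe down with a guard to find the true contact height.

```bash
cat >> h.py <<'E'
def press(c,d,tag,z0,zmin,back=0.0):
    t=telemetry
    c,d=np.array(c),np.array(d); u=(d-c)/np.linalg.norm(d-c); p=c+0.048*u
    yaw=np.arctan2(u[1],u[0])+np.pi/2; yaw=(yaw+np.pi/2)%np.pi-np.pi/2
    r.move_to([*p,0.11],q(yaw)); r.move_l([*p,z0],vel=0.15); r.hold(0.2)
    f0=t.current_wrist_force(); a=vision.snapshot("side"); L=[]
    for g in (1,3,5):
        hit=r.move_l([*p,zmin],vel=0.015,guard=g)
        L.append((g,hit,round(float(t.current_ee_pos()[2])*1e3,2),np.round(t.current_wrist_force()-f0,2).tolist()))
        if not hit: break
    b=vision.snapshot("side"); r.move_l([*p,z0],vel=0.1); r.hold(.1); e=vision.snapshot("side")
    for n,im in zip("abe",(a,b,e)): cv2.imwrite(f"pics/press{tag}{n}.png",im[:,:,::-1])
    print(tag,*L,t.current_t(),sep="\n"); r.move_l([*p,0.11],vel=.25)
E
python3 - <<'E'
from h import *
k=vision.get_calibration("wrist"); print(k['fx'],k['cy'])
press((0.4547,-0.2122),(0.4626,-0.2597),"B2",0.035,-0.022)
E
```

```text
302.26898826366136 200.56088126342453
B2
(1, True, 2.04, [1.04, -2.64, 2.53])
(3, True, -1.38, [0.04, -1.41, 3.27])
(5, True, -1.49, [-0.56, 0.61, 5.47])
20.475
```

Run:
```python
from h import *
press((0.6470,-0.2460),(0.6953,-0.2402),"A2",0.035,-0.022)
f=lambda n,x:cv2.resize(cv2.imread(f"pics/press{n}.png")[130:210,x:x+107],(400,300),interpolation=cv2.INTER_CUBIC)
cv2.imwrite("pics/pp2.png",np.vstack([np.hstack([f("B2a",300),f("B2b",300)]),np.hstack([f("A2a",240),f("A2b",240)])]))
```

```text
A2
(1, True, 2.68, [-1.26, -0.86, 6.2])
(3, True, 2.71, [-0.27, -0.23, 3.55])
(5, True, 2.73, [0.01, -0.57, 3.69])
26.875
```

View pics/pp2.png

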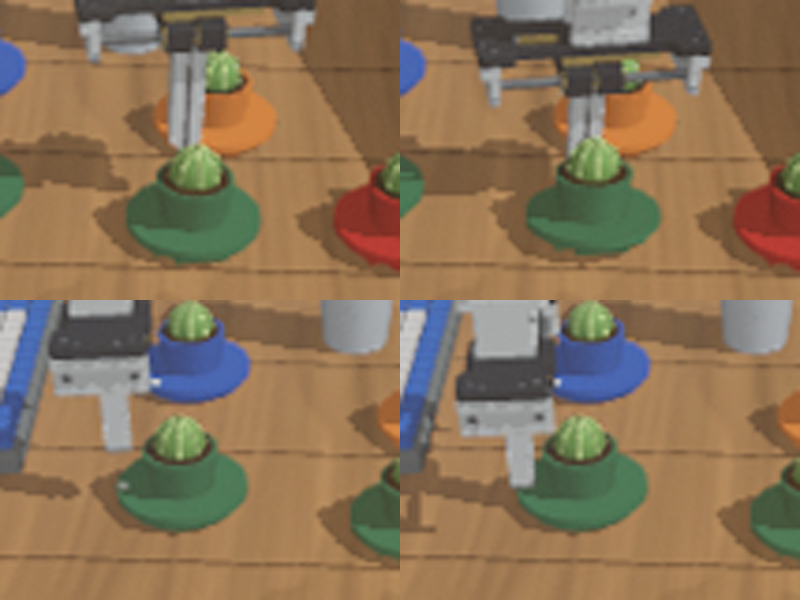

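B rocked: contact at TCP z = 2.0 mm, then it sank 3.4 mm and stopped hard at -1.4 mm, and the top pictures show the tilt. A stayed rigid at 2.7 mm, even at 6 N and more (lower pictures, tip on the rim at (520,480)). So B is the chipped pot and A is the steady one to push. The tips actually sit about 13 mm above the TCP height. I'll find the desk by touch behind A, then push A to the ramp foot.

```bash
cat >> h.py <<'E'
C=np.array([0.5910,0.2598]); O=np.array([0.5613,0.0363]); D=(C-O)/np.linalg.norm(C-O); O=C-0.226*D
def pot(c,near,z=0.016,rad=0.054):
    im=vision.snapshot(c); k=vision.get_calibration(c); hsv=cv2.cvtColor(im,cv2.COLOR_RGB2HSV)
    m=cv2.inRange(hsv,(60,80,30),(90,255,255)); best=None
    for q_ in cv2.findContours(m,cv2.RETR_EXTERNAL,cv2.CHAIN_APPROX_NONE)[0]:
        if cv2.contourArea(q_)<150: continue
        P=np.array([ray(k,p,z)[:2] for p in q_[:,0].astype(float)],np.float32)
        # keep near-camera half of outline: that is the saucer rim, not the pot above it
        v=np.array(near)-k['position'][:2]; v/=np.linalg.norm(v); c0=P[(P@v)<(P@v).min()+0.06]
        from scipy.optimize import least_squares
        f=least_squares(lambda x:np.linalg.norm(c0-x,axis=1)-rad,c0.mean(0)+v*0.03,loss='soft_l1',f_scale=.002)
        if best is None or np.linalg.norm(f.x-near)<np.linalg.norm(best[0]-near): best=(f.x,np.sqrt(np.mean(f.fun**2)))
    return best,im
def local(p): e=np.array(p)-O; return np.array([e@np.array([D[1],-D[0]]),e@D])
E
python3 - <<'E'
from h import *
t=telemetry
A=np.array([0.6470,-0.2460]); G=O-0.07*D; u=(G-A)/np.linalg.norm(G-A); yaw=np.arctan2(u[1],u[0])-np.pi/2
print("pot side",pot("side",A)[0],"scene",pot("scene",A)[0], "O",O)
r.move_to([*(A-0.066*u),0.11],q(yaw)); gripper_to(0.060)
p=A-0.066*u
r.move_l([*p,0.01],vel=.15); r.hold(.1)
hit=r.move_l([*p,-0.022],vel=.02,guard=2.5); zc=t.current_ee_pos()[2]; print("desk",hit,zc,t.current_wrist_force())
z=zc+0.006; np.save("zc.npy",zc); r.move_l([*p,z],vel=.05)
r.move_l([*(G-0.053*u),z],rot=q(yaw),vel=0.07); print(t.current_wrist_force(),t.current_opening())
r.move_l([*(G-0.068*u),z],vel=0.08)
for c in ("side","scene"):
    b,im=pot(c,G); cv2.imwrite(f"pics/push1{c}.png",im[:,:,::-1]); print(c,b,local(b[0]))
print("G",G,t.current_t())
E
```

```text
pot side (array([ 0.64416195, -0.25168612]), np.float64(0.014388331149515012)) scene None O [0.56122949 0.03576938]
desk True -0.013281708276920302 [0.12221316 0.11191748 4.10150016]
[ 0.54676232 -2.50625639  0.29506157] 0.059912459611761816
side (array([ 0.52724072, -0.05511418]), np.float64(0.014962673783248788)) [-0.02172068 -0.09456887]Traceback (most recent call last):
  File "<stdin>", line 13, in <module>
TypeError: 'NoneType' object is not subscriptable
```

Run:
```python
from h import *
im=cv2.imread("pics/push1side.png"); s=vision.snapshot("scene")[:,:,::-1]; cv2.imwrite("pics/push1scene.png",s)
k=vision.get_calibration("side"); k2=vision.get_calibration("scene")
def draw(im,k,ctr,col):
    P=np.array([proj(k,[ctr[0]+.054*np.cos(a),ctr[1]+.054*np.sin(a),.016]) for a in np.linspace(0,6.28,60)])
    return P
G=O-0.07*D
def crop(im,k):
    c=proj(k,[*G,.02]).astype(int); x,y=c[0]-50,c[1]-38
    o=cv2.resize(im[y:y+75,x:x+100],(400,300),interpolation=cv2.INTER_CUBIC)
    cv2.polylines(o,[((draw(im,k,G,0)-[x,y])*4).astype(int)],True,(0,255,255),1); return o
cv2.imwrite("pics/p1.png",np.hstack([crop(im,k),crop(s,k2)]))
```

```text
(no output)
```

View pics/p1.png

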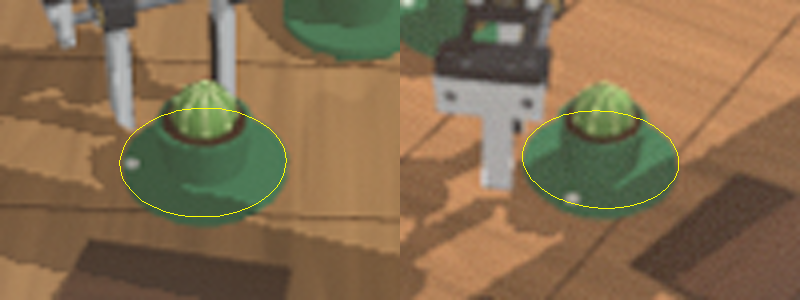

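The yellow outline is the saucer rim expected at target G. It matches in both views to about 1 px, so A stands at the ramp foot on the axis with its dot still visible. Next I'll swing the fingers behind it along the ramp axis and push up.

```bash
cat >> h.py <<'E'
def crop(c,P,name,z,half=50):
    k=vision.get_calibration(c); im=np.ascontiguousarray(vision.snapshot(c)[:,:,::-1]); ct=proj(k,[*P,z]).astype(int); x,y=ct-[half,int(.75*half)]
    f=200/half; o=cv2.resize(im[y:y+int(1.5*half),x:x+2*half],(400,300),interpolation=cv2.INTER_CUBIC)
    for rad,col,zz in ((.054,(0,255,255),z),(.063,(0,0,255),z-.016)):
        Q=np.array([proj(k,[P[0]+rad*np.cos(a),P[1]+rad*np.sin(a),zz]) for a in np.linspace(0,6.28,60)])
        cv2.polylines(o,[((Q-[x,y]+.5)*f).astype(int)],True,col,1)
    return o
E
python3 - <<'E'
from h import *
t=telemetry; z=float(np.load("zc.npy"))+0.006; yaw=np.arctan2(D[1],D[0])-np.pi/2
P=lambda s,h:[*(O+s*D),z+h]
r.move_l(P(-0.07-0.068,0),rot=q(yaw),vel=.08)
for s,h,v in [(-0.02,0,.06),(0.097,0.0175,.06),(0.158,0.0175,.05)]:
    r.move_l(P(s,h),vel=v); print(s,t.current_wrist_force().round(2),t.current_ee_pos().round(4),t.current_t())
cv2.imwrite("pics/p2.png",np.hstack([crop(c,O+.211*D,"",.031) for c in ("side","scene")]))
E
```

```text
-0.02 [-0.8  -2.27  0.75] [ 0.5585  0.0159 -0.0073] 39.4333
0.097 [-0.56 -1.22 -1.35] [0.5738 0.132  0.0102] 41.5583
0.158 [-0.56 -2.97  2.59] [0.5821 0.1925 0.0103] 42.925
```

View pics/p2.png

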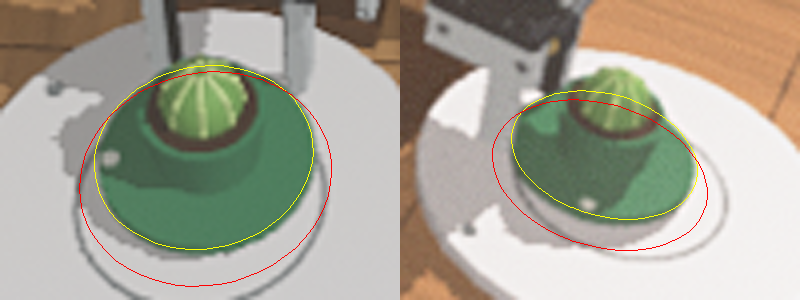

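A is on the disc and fits the predicted outline, about 15 mm short of the ring centre. I'll do the final push, back off and check.

Run:
```python
from h import *
t=telemetry; z=float(np.load("zc.npy"))+0.006
P=lambda s,h:[*(O+s*D),z+h]
r.move_l(P(0.1725,.0175),vel=.04); r.hold(.1); print(t.current_wrist_force().round(2))
r.move_l(P(0.135,.0175),vel=.1); r.move_l(P(0.125,.13),vel=.25); r.hold(.3)
print(t.current_t())
cv2.imwrite("pics/p3.png",np.vstack([np.hstack([crop(c,C,"",.031) for c in ("side","scene")]),np.hstack([crop(c,np.array([.4547,-.2122]),"",.016) for c in ("side","scene")])]))
```

```text
[ 0.47 -1.71  3.25]
45.0667
```

View pics/p3.png

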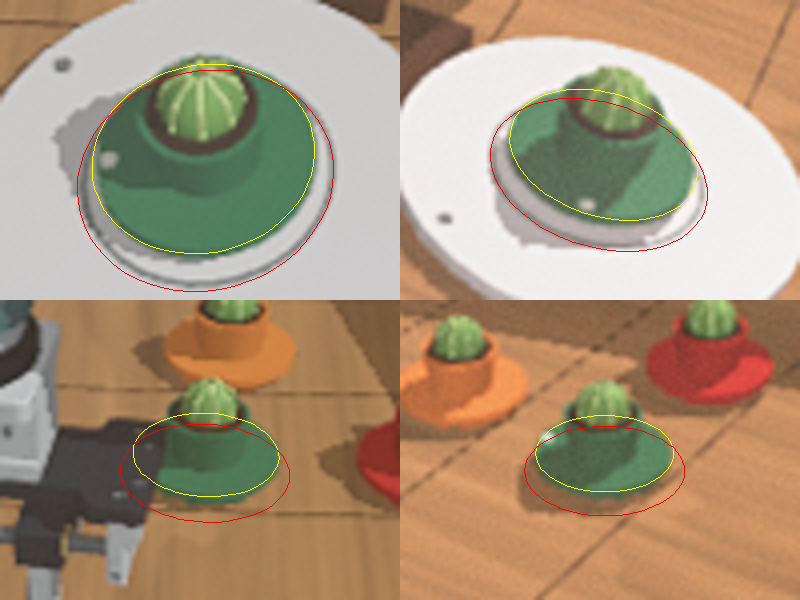

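Run:
```python
from h import *
print([marks(n,"scene") for n in ("tumbler","webcam")],telemetry.current_wrist_force().round(2)); r.sign_off(); print(telemetry.current_t())
```

```text
[[([0.5124, -0.5319, 0.0013], 0.84)], [([0.7617, 0.0203, -0.0051], 0.87)]] [ 0.35 -0.43 -0.32]
the job is handed in; nothing more can be done
the job is handed in; nothing more can be done
```

Pot B is the chipped one. I left it where it stood and pushed the steady pot A up the ramp into the middle of the turntable, then handed the job in at about 45 s.

- **Finding the chipped pot:** Pressed at its dot, B sank about 3.4 mm under roughly 3 N, stopped hard and visibly tilted. A did not move when pressed with 6 N and more.
- **First presses missed:** The fingertips sat about 38 mm higher than the stated nose length, so my first two presses touched nothing. I found the true height by touch, on A's rim and on the desk, and used that from then on.
- **Final position of A:** Both fixed cameras show A upright inside the ring, and its rim matches the expected centre outline to about 2 mm.
- **Other things:** B, the tumbler and the webcam are where they were at the start, to within about 5 mm (camera accuracy). The arm was clear of everything when I handed in.
- **A check that failed:** My automatic circle fit for the pot position was unreliable, off by about 14 mm. I judged the placement from outlines drawn over the pictures instead.

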